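# Check the dispensing syringes and close up their case

## Robot

A 6-joint arm with a two-finger parallel gripper is mounted at the origin on the work surface. World frame = base frame: x ahead of the robot, y to its left, z up, the work surface at z = 0. Lengths are in mm, angles in rad, forces in N, time in s.
With the tool pointing down it reaches from about 200 to 875 mm from the base axis. Payload 3.4 kg.
Tool frame: the origin (TCP) lies midway between the tips of the shut fingers; the grasp point (between the pads) lies 19 mm behind it; z points along the fingers, y is the line along which they close (so a half turn about z gives the same grasp; the last joint's range is limited). The gripper opens to 94 mm and grips with 3 to 60 N. Pads are 16 mm wide; open, the fingers measure 119 mm over their backs; the gripper's body (75 mm by 177 mm) begins 78 mm behind the grasp point.
Start: joints at [1.108, 0.276, 1.505, -0, 1.361, -0.121], TCP at [192.749, 541.769, 205.493] pointing down, gripper open.
Joint ranges: [-2.89, 2.89], [-0.75, 2.08], [0.22, 2.7], [-1.18, 4.32], [0.11, 2.71], [-2.7, 2.7]. Speed limits (rad/s): [2.57, 2.57, 3.14, 3.14, 3.14, 3.14].

## Interface

Orientations are given as a unit quaternion [x, y, z, w].
In Python, from workcell import goto, servo_line, movej, gripper_to, dwell, ik, camera, camera_params, Unreachable, hand_in, read_time, read_joints, read_joint_velocities, read_joint_torque, read_tool_pos, read_tcp_rot, read_force, read_wrist_torque, read_gripper_width, read_finger_force gives the robot as it stands. Calls block until the motion is done:
- goto(position, orientation): joint-space move of the TCP to a pose.
- servo_line(position, orientation=None, v=150, f_stop=None): straight line of the TCP; orientation=None keeps the orientation; v is the mean speed in mm/s. With f_stop (N) it stops when the force on the tool has changed by that much, and returns True; else False.
- movej(angles): joint-space move.
- gripper_to(opening, newtons=None): opening from 0.0 (shut) to 1.0 (fully open); newtons is the grip in N (None keeps the last); returns when the fingers have stopped.
- dwell(seconds).
- ik(position, orientation): joint angles nearest the present ones, or None.
- camera(name): name is "scene" or "top" or "wrist"; returns the picture (384x512x3 uint8, red, green, blue); there is no depth.
- camera_params(name): a dict with "fx", "fy", "cx", "cy" (pixels), "origin" and "attitude" of the camera in the world. Camera axes: x right, y up, looking along -z (the intrinsics and any distortion apply to the point x, -y, -z); pixel columns grow to the right and rows downward; lengths in mm; the calibration is good to about 2 mm. The wrist camera is an equidistant fisheye: a pixel r from the principal point sees the ray r / f radians off the axis. A picture is of the moment at which its call begins: read the wrist's pose just before it. camera_params takes no time and is no camera call; for the wrist camera it gives the pose at the moment of the call.
A pose or a line that the arm cannot do raises Unreachable and nothing moves.
- hand_in(): hands the job in; it is judged then, once.
Readings, each from a call of its own:
- read_time(): time.
- read_joints(): joint angles.
- read_joint_velocities(): joint speeds.
- read_joint_torque(): joint torques, N m.
- read_tool_pos(): TCP position.
- read_tcp_rot(): TCP orientation.
- read_force(): force on the tool from outside, world axes, zero at the start.
- read_wrist_torque(): the same for the moment, N m.
- read_gripper_width(): opening from 0.0 (shut) to 1.0 (fully open).
- read_finger_force(): force on a finger pad.
Only numpy, scipy, OpenCV 4.12 (cv2) and the standard library are available. Lean on these libraries where they do the work, as an engineer would, in place of code of your own. Each camera call takes 0.05 s, during which the arm holds its last target. There are 200 camera calls.

## Task

Get the syringe case ready to put away: push every syringe's plunger fully home where it stands in the case, but if one pushes back harder and harder its nozzle is blocked, so do not force it: take that syringe out and lay it in the steel reject tray. Put the little white boxes of tips from the bench into the case's empty bay, then shut the lid fully. Leave the other things on the bench alone.

Things in the scene. Friction and masses are not known exactly. Their poses are not given: they have to be found in the camera images.
- case: Open grey plastic syringe case, fixed to the bench: 140 mm (x) by 300 mm (y), 130 mm high, walls 5 mm. Origin: centre of its underside, x towards the hinge side, y along its length, z up. Its -y part is the syringe deck; its +y part (y from 15 to 145 mm, x from -65 to 65 mm) is the open bay for tip boxes.
- deck (a point): Middle of the top of the case's metal deck, 105 mm above the bench, 25 mm below the rim, at x = 0, y = -67.5 mm of the case. It has 6 round holes (19 mm) from which the syringes hang by their flanges: rows at x = -35 and +12 mm of the case, columns at y = -114.5, -67.5 and -20.5 mm; some holes may be empty.
- bay (a point): Centre of the floor of the case's tip bay, 70 mm above the bench, at x = 0, y = 80 mm of the case: a well 130 by 130 mm, 60 mm below the rim on three sides; its fourth side, towards the deck, is a 5 mm wall that ends level with the deck.
- lid (a joint): Angle of the lid about its hinge along the case's y axis at the top of the +x wall: 0 shut, flush on the rim, 1.57 upright, 2.0 (its stop) leaning back. Stiff hinge: it stays where it is left; about 2 N at its free edge moves it. A clear plate in a grey frame, 140 by 300 by 6 mm, with a finger tab 80 mm wide standing out 15 mm at the middle of its free edge. It shuts only if nothing stands above the rim.
- lid_hinge (a point): Middle of the lid's hinge line (x = 70 mm, 130 mm high in the case's frame). The lid's outer face lies 6 mm from the hinge line, its free edge 140 mm.
- tray: Loose shallow reject tray of bare steel, 210 mm (x) by 140 mm (y), 40 mm high, walls and floor 4 mm. Origin: centre of its underside.
- syr1_mid (a point): Middle of a syringe's barrel; z along the barrel from nozzle to plunger (up while it hangs in the case, 39 mm below the deck). Six alike: amber barrel 16 mm across, 78 mm long; below it a 7 mm nozzle, 16 mm long; a flange 30 by 24 by 4 mm at the upper end (underside 39 mm above this point); a white plunger with a thumb disc 20 mm across, 5 mm thick, on an 8 mm rod. 36 g. The plunger cannot be pulled out.
- syr1_thumb (a point): Top of that syringe's thumb disc: 89 mm above the barrel's middle when drawn out, 55 mm when home. A clear one takes a steady 3 to 4 N and stays where left. In a blocked one the force grows by 7 N every 10 mm; let go, it springs back to within 5 mm of drawn out. Beyond two thirds of its stroke (20 N) it is being forced. Which are blocked cannot be seen, only felt.
- syr2_mid (a point): Middle of a syringe's barrel; z along the barrel from nozzle to plunger (up while it hangs in the case, 39 mm below the deck). Like syr1.
- syr2_thumb (a point): Top of that syringe's thumb disc: 89 mm above the barrel's middle when drawn out, 55 mm when home. Behaves as said of syr1.
- syr3_mid (a point): Middle of a syringe's barrel; z along the barrel from nozzle to plunger (up while it hangs in the case, 39 mm below the deck). Like syr1.
- syr3_thumb (a point): Top of that syringe's thumb disc: 89 mm above the barrel's middle when drawn out, 55 mm when home. Behaves as said of syr1.
- syr4_mid (a point): Middle of a syringe's barrel; z along the barrel from nozzle to plunger (up while it hangs in the case, 39 mm below the deck). Like syr1.
- syr4_thumb (a point): Top of that syringe's thumb disc: 89 mm above the barrel's middle when drawn out, 55 mm when home. Behaves as said of syr1.
- syr5_mid (a point): Middle of a syringe's barrel; z along the barrel from nozzle to plunger (up while it hangs in the case, 39 mm below the deck). Like syr1.
- syr5_thumb (a point): Top of that syringe's thumb disc: 89 mm above the barrel's middle when drawn out, 55 mm when home. Behaves as said of syr1.
- syr6_mid (a point): Middle of a syringe's barrel; z along the barrel from nozzle to plunger (up while it hangs in the case, 39 mm below the deck). Like syr1.
- syr6_thumb (a point): Top of that syringe's thumb disc: 89 mm above the barrel's middle when drawn out, 55 mm when home. Behaves as said of syr1.
- tips1_mid (a point): Centre of a small closed white box of dispensing tips, 46 mm (x) by 28 mm (y), 24 mm high, about 30 g, flat on the bench.
- tips2_mid (a point): Centre of a small closed white box of dispensing tips, 46 mm (x) by 28 mm (y), 24 mm high, about 30 g, flat on the bench.
- tips3_mid (a point): Centre of a small closed white box of dispensing tips, 46 mm (x) by 28 mm (y), 24 mm high, about 30 g, flat on the bench.
- spool_mid (a point): Centre of a white solder spool, 60 mm across, 46 mm high, standing on the bench; not part of the job.
- board_mid (a point): Centre of a blue circuit board, 150 by 110 mm, lying on the bench; not part of the job.
- driver_grip (a point): Handle of a screwdriver, 160 mm long, lying on the bench; not part of the job.
There are look-alikes about, which are no part of the job. What is shaped like the part that bears syr5_mid but turquoise is not meant.

How it is judged:
By the outcome, as a careful person would: the job done as asked, in the order asked, and still so for the second after the job is handed in, with the robot touching nothing.
Of syr1, syr2, syr4, syr5 only 2 to 4 are there at a start; the rules pass over those that are not, and their reading is None.
Of syr3, syr6 only 1 to 2 are there at a start; the rules pass over those that are not, and their reading is None.
Of tips1, tips2, tips3 only 2 to 3 are there at a start; the rules pass over those that are not, and their reading is None.
At some moment in a run one of tips1, tips2, tips3 may be knocked a few centimetres aside while the robot is not near it.
Once in a run the grip may slacken for a moment while it holds something.
It also fails if it takes over 210 s, if anything falls off the work surface, if the arm or the gripper's body presses on something with over 40 N, if the wrist force passes 120 N, or if a joint passes its speed limit or range.

## Working session

There is one attempt and no reset: what is moved stays moved. The work goes in short steps, each a Python script; the robot and the scene stay as the last script left them, time stands still between calls to the robot, and variables do not carry over. Pictures are saved under pics/ and viewed, at most 15 in all, crops included, and the job is handed in when it is done.

```bash
ls; mkdir -p pics; python3 - <<'E'
from workcell import *
import cv2
for n in ("top","scene"):
    im=camera(n); cv2.imwrite(f"pics/{n}0.png",im[:,:,::-1])
    cv2.imwrite(f"pics/{n}0b.png",cv2.resize(im[:,:,::-1],(800,600),interpolation=cv2.INTER_CUBIC))
    print(n,camera_params(n))
print(camera_params("wrist"),read_tcp_rot(),read_time())
E
```

```text
pics
top {'fx': 381.12644984495506, 'fy': 381.12644984495506, 'cx': 263.12222482863547, 'cy': 190.5330914385006, 'origin': array([ 420.97466666,    6.62302718, 1349.80012236]), 'attitude': array([-0.04259906,  0.04479396,  0.70681196, -0.70469545])}
scene {'fx': 439.41073681774964, 'fy': 439.41073681774964, 'cx': 257.9416504653629, 'cy': 190.78209395303776, 'origin': array([ 824.41901545, -970.97728799,  901.84682165]), 'attitude': array([0.43274987, 0.06167308, 0.12224624, 0.89105546])}
{'fx': 297.3186396354542, 'fy': 297.3186396354542, 'cx': 252.77037996349506, 'cy': 192.62214240029212, 'origin': array([118.68419033, 568.32898946, 384.19346233]), 'attitude': array([-0.11249874, -0.0781227 ,  0.57112107,  0.80935876])} [ 1.70082010e-01  9.85429597e-01 -7.55571985e-04 -2.21019082e-04] 0.1
```

View pics/top0b.png

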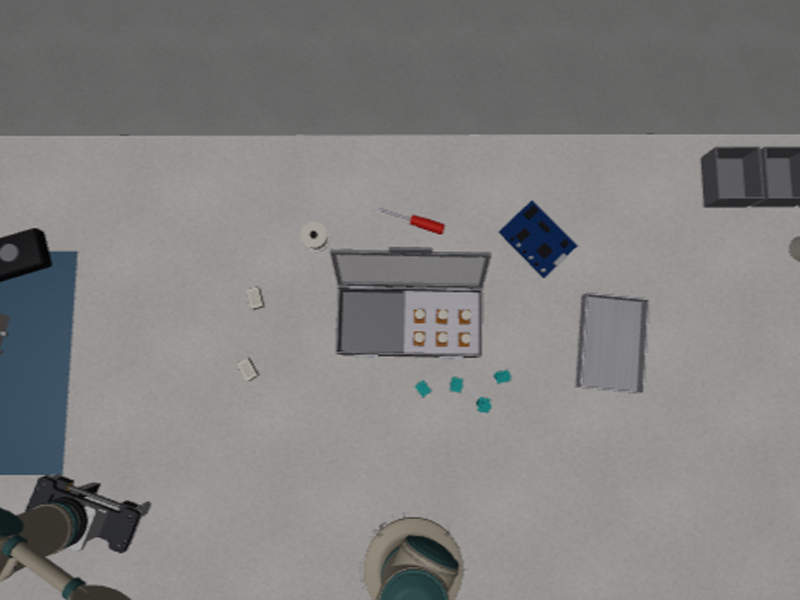

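View pics/scene0b.png

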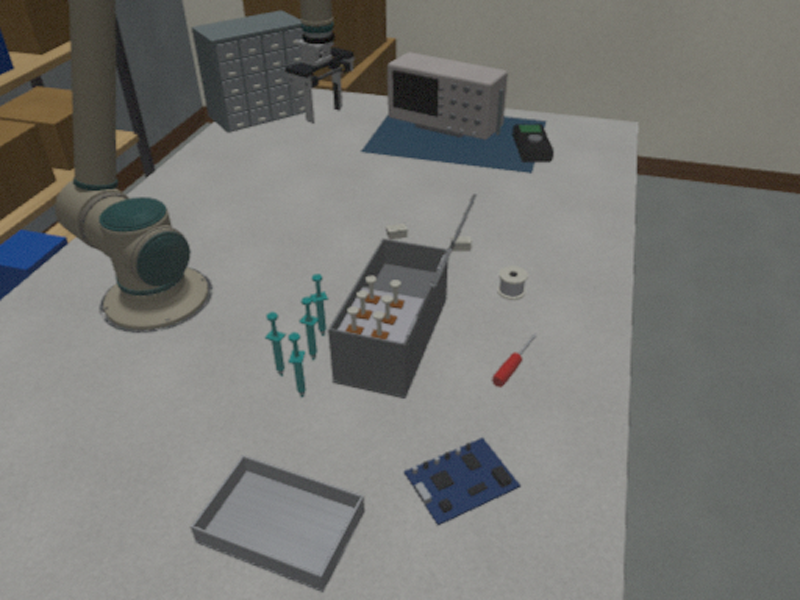

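```bash
cat > h.py <<'E'
from workcell import *
import numpy as np, cv2
from scipy.spatial.transform import Rotation as R
def ray(cp,u,v,fish=False):
    a=np.array([(u-cp['cx'])/cp['fx'],(v-cp['cy'])/cp['fy']])
    if fish:
        r=np.linalg.norm(a); d=np.array([*(a/max(r,1e-9)*np.sin(r)),np.cos(r)])
    else: d=np.array([*a,1.])
    return R.from_quat(cp['attitude']).apply(d*[1,-1,-1])
def at_z(cp,u,v,z,fish=False):
    d=ray(cp,u,v,fish); o=np.array(cp['origin']); return o+d*(z-o[2])/d[2]
def proj(cp,P,fish=False):
    c=R.from_quat(cp['attitude']).inv().apply(np.atleast_2d(P)-cp['origin'])*[1,-1,-1]
    if fish:
        rho=np.linalg.norm(c[:,:2],axis=1); th=np.arctan2(rho,c[:,2]); a=c[:,:2]/np.maximum(rho,1e-9)[:,None]*th[:,None]
    else: a=c[:,:2]/c[:,2:]
    return a*[cp['fx'],cp['fy']]+[cp['cx'],cp['cy']]
def down(yaw):
    "tool pointing down, tool y (closing line) at angle yaw from world y"
    return (R.from_euler('z',yaw)*R.from_quat([0,1,0,0])).as_quat()
def snap(name,cam='wrist',scale=None,crop=None):
    cp=camera_params(cam); im=camera(cam)[:,:,::-1].copy(); np.savez(f'pics/{name}.npz',im=im,**{k:np.array(v) for k,v in cp.items()})
    if crop: im=im[crop[1]:crop[3],crop[0]:crop[2]]
    if scale: im=cv2.resize(im,None,fx=scale,fy=scale,interpolation=cv2.INTER_CUBIC)
    cv2.imwrite(f'pics/{name}.png',im); return cp
E
python3 - <<'E'
from h import *
cp=camera_params('top'); s=.64
def p(n,u,v,z): print(n,np.round(at_z(cp,u*s,v*s,z),1))
for q in [(338,355),(481,355),(481,290),(340,290)]: p('rim',*q,130)
for q in [(419,314),(442,314),(466,314),(419,337),(442,337),(465,337)]: p('thumb',*q,155)
for q in [(255,298),(247,369)]: p('tips',*q,24)
for q in [(584,294),(648,298),(642,392),(577,387)]: p('tray',*q,40)
for q in [(422,388),(456,384),(484,405),(503,377)]: p('turq',*q,100)
p('tab',410,250,180);p('spool',315,235,46)
for z in (130,): print(ik([450,0,300],down(0)), ik([560,-310,200],down(1.57)))
E
```

```text
rim [455.3 152.1 130. ]
rim [ 454.4 -139.6  130. ]
rim [ 588.3 -142.   130. ]
rim [589.1 149.5 130. ]
thumb [536.4 -13.1 155. ]
thumb [536.2 -59.4 155. ]
thumb [ 536.1 -107.8  155. ]
thumb [490.  -12.9 155. ]
thumb [489.9 -59.  155. ]
thumb [ 489.8 -105.1  155. ]
tips [586.1 352.2  24. ]
tips [428.1 365.3  24. ]
tray [ 591.  -381.5   40. ]
tray [ 581.7 -523.3   40. ]
tray [ 375.6 -499.4   40. ]
tray [ 386.8 -358.3   40. ]
turq [387.4 -19.5 100. ]
turq [395.4 -90.2 100. ]
turq [ 352.2 -147.6  100. ]
turq [ 409.5 -188.2  100. ]
tab [662.5   4.7 180. ]
spool [724.8 216.7  46. ]
[-1.54840209e-01  4.12745219e-02  1.56578817e+00 -4.44089210e-16
  1.53452996e+00 -1.72563654e+00] [-6.14218888e-01  3.77091562e-01  1.36654680e+00 -4.44089210e-16
  1.39795429e+00  2.52817009e+00]
```

```bash
python3 - <<'E'
from h import *
servo_line([193,542,360]) if False else None
goto([250,420,380],down(0))
snap('top1','top')
goto([450,-60,330],down(0))
cp=snap('w1','wrist',1.5)
print(np.round(cp['origin'],1),np.round(R.from_quat(cp['attitude']).apply([0,0,-1]),3),read_time(),read_force())
E
```

```text
[371.6 -59.2 509.5] [ 0.272  0.    -0.962] 2.975 [0.90413488 0.47392571 0.17669608]
```

View pics/w1.png

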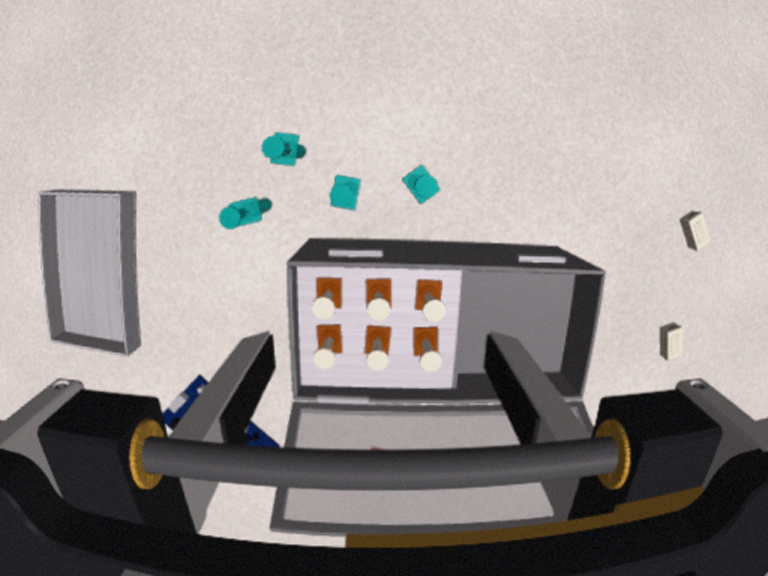

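Candidates for "syringe" in w1: six amber ones in the deck, at (323,308), (378,303), (433,310), (324,358), (377,360) and (430,358), and four turquoise ones on the bench, at (275,148), (232,215), (345,190) and (425,185). The description picks the six amber ones. The white tip boxes are at (696,230) and (671,341). The spool is round and not part of the job. Next I measure and check a close crop.

```bash
python3 - <<'E'
from h import *
from scipy.optimize import least_squares
d=np.load('pics/w1.npz'); im=d['im']; cp={k:d[k] for k in d if k!='im'}
init=np.array([[323,308],[378,303],[433,310],[324,358],[377,360],[430,358]])/1.5
pts=[]
g=im.astype(int)
mask=((g.min(2)>150)&((g[:,:,2]-g[:,:,0])>14)).astype(np.uint8)  # warm white
for u,v in init:
    yy,xx=np.mgrid[0:384,0:512]; m=mask*((xx-u)**2+(yy-v)**2<11**2)
    ys,xs=np.nonzero(m); pts.append([xs.mean(),ys.mean()]); print(len(xs),np.round(pts[-1],1),np.round(at_z(cp,*pts[-1],153,True),1))
pts=np.array(pts)
loc=np.array([[r,c] for r in(-35,12) for c in(-114.5,-67.5,-20.5)])
def world(p,l,z):
    c,s=np.cos(p[2]),np.sin(p[2]); return np.c_[p[0]+c*l[:,0]-s*l[:,1],p[1]+s*l[:,0]+c*l[:,1],np.full(len(l),z)]
rimpx=np.array([[290,263],[604,272],[292,400],[588,399]])/1.5
riml=np.array([[-70,-150],[-70,150],[70,-150],[70,150.]])
f=lambda p:(proj(cp,world(p,loc,152.5),True)-pts).ravel()
s=least_squares(f,[522,5,0]); print(s.x,np.round(s.fun,1))
f2=lambda p:(proj(cp,world(p,riml,130),True)-rimpx).ravel()
s2=least_squares(f2,[522,5,0]); print(s2.x,np.round(s2.fun,1))
for q in [(696,230),(671,341)]: print('tips',np.round(at_z(cp,q[0]/1.5,q[1]/1.5,24,True),1))
for q in [(40,192),(136,192),(126,354),(50,340)]: print('tray',np.round(at_z(cp,q[0]/1.5,q[1]/1.5,40,True),1))
# lid angle from free edge
for th in np.arange(1.6,2.05,.1):
    H=np.array([s2.x[0]+70-140*np.cos(th),5,130+140*np.sin(th)]); t=np.load('pics/top1.npz'); tc={k:t[k] for k in t if k!='im'}
    print(round(th,2),np.round(proj(tc,[H])[0]/.64,1))
a=cv2.resize(im[150:290,170:420],None,fx=3,fy=3,interpolation=cv2.INTER_CUBIC)
b=cv2.resize(np.load('pics/top1.npz')['im'][140:384,0:220],None,fx=2,fy=2)
b=cv2.copyMakeBorder(b,0,0,0,a.shape[1]-b.shape[1],cv2.BORDER_CONSTANT) if b.shape[1]<a.shape[1] else b
cv2.imwrite('pics/deckcrop.png',a); cv2.imwrite('pics/left.png',b)
E
```

```text
179 [215.  204.9] [ 488.4 -107.   153. ]
183 [252.5 205.5] [489.1 -59.3 153. ]
173 [289.  206.8] [490.8 -12.9 153. ]
152 [215.6 238.6] [ 535.4 -108.   153. ]
161 [251.3 239.7] [536.6 -61.  153. ]
150 [286.9 240.4] [537.9 -13.7 153. ]
[ 5.26442059e+02  6.85687430e+00 -2.56204375e-02] [ 0.2 -0.  -0.3  0.3  0.1 -0.   0.1 -0.1  0.  -0.1 -0.2 -0.1]
[ 5.27234206e+02  8.89164406e+00 -2.03572854e-02] [-1.5 -0.6  2.5 -0.9  1.7  0.9 -2.7  0.6]
tips [427.4 359.3  24. ]
tips [583.3 346.1  24. ]
tray [ 373.9 -498.8   40. ]
tray [ 387.6 -340.9   40. ]
tray [ 592.2 -387.9   40. ]
tray [ 579.4 -523.8   40. ]
1.6 [410.  272.8]
1.7 [410.  265.4]
1.8 [409.9 258.3]
1.9 [409.9 251.6]
2.0 [409.9 245.3]
```

View pics/deckcrop.png

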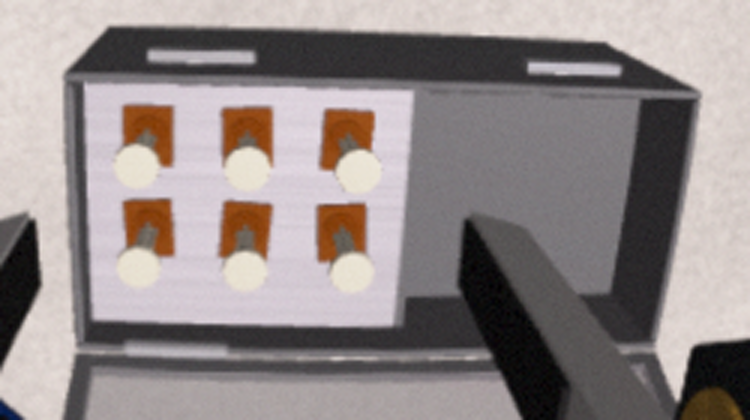

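View pics/left.png

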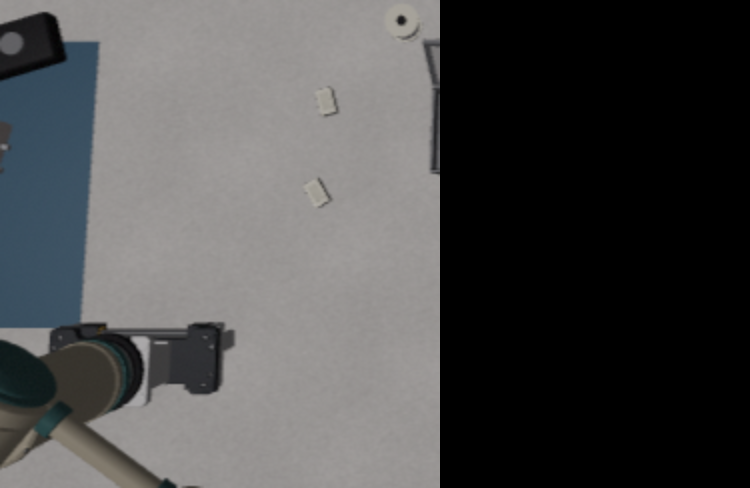

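The deck crop shows six amber syringes with white thumb discs and no empty hole; the disc fit puts the case at (526.4, 6.9), yaw -0.026. The left crop shows two tip boxes, at (327,101) and (317,192). The turquoise syringes are not mine. Next I feel the plungers.

```bash
cat >> h.py <<'E'
CX,CY,CA=526.4,6.9,-0.0256
def case(x,y,z): return np.array([CX+np.cos(CA)*x-np.sin(CA)*y,CY+np.sin(CA)*x+np.cos(CA)*y,z])
HOLES=[(x,y) for x in(-35,12) for y in(-114.5,-67.5,-20.5)]
QC=down(CA)
E
python3 - <<'E'
from h import *
gripper_to(0.0,20)
for i,(x,y) in enumerate(HOLES):
    p=case(x,y,175)
    goto(p,QC) if i==0 else servo_line(p,QC,v=200)
    servo_line(case(x,y,159),v=100)
    s=servo_line(case(x,y,119.5),v=30,f_stop=9)
    z=read_tool_pos()[2]; f=read_force()[2]
    print(i,(x,y),s,round(z,1),round(f,1),round(read_time(),1))
    servo_line(case(x,y,175),v=200)
E
```

```text
0 (-35, -114.5) True 121.2 3.8 6.6
1 (-35, -67.5) True 145.5 3.6 8.3
2 (-35, -20.5) True 121.2 4.5 10.5
3 (12, -114.5) True 121.2 3.5 13.1
4 (12, -67.5) True 121.2 4.4 15.4
5 (12, -20.5) True 145.2 4.0 17.2
```

Two are blocked (holes 1 and 5, springy at 10 mm); the other four went home at z=121.2. Next I probe the arm's reach for tilted laying poses in the tray.

```bash
cat >> h.py <<'E'
TX,TY,TA=483.5,-440,-0.113
def tray(x,y,z): return np.array([TX+np.cos(TA)*x-np.sin(TA)*y,TY+np.sin(TA)*x+np.cos(TA)*y,z])
def tilted(alpha,phi,up=True):
    "tool z points along heading alpha, phi off straight down; tool x on the upper (up) or lower side"
    zt=np.array([np.sin(phi)*np.cos(alpha),np.sin(phi)*np.sin(alpha),-np.cos(phi)])
    xt=np.array([np.cos(phi)*np.cos(alpha),np.cos(phi)*np.sin(alpha),np.sin(phi)])*(1 if up else -1)
    return R.from_matrix(np.c_[xt,np.cross(zt,xt),zt]).as_quat()
E
python3 - <<'E'
from h import *
for name,al,sg in (('+x',TA,1),('-x',TA+np.pi,-1)):
  for up in (True,False):
    for phi in (0,.5,.9,1.13):
      for ty in (30,-30):
        j=ik(tray(sg*-4,ty,60),tilted(al,phi,up)); k=ik(tray(sg*-4,ty,230),tilted(al,phi,up))
        print(name,up,phi,ty,None if j is None else np.round(j,2),k is not None)
print(np.round(read_joints(),2))
for h in HOLES: print(np.round(ik(case(*h,280),QC),2), ik(case(*h,280),down(CA+np.pi)) is not None)
E
```

```text
+x True 0 30 [-0.81  0.47  1.58 -0.    1.09  0.87] True
+x True 0 -30 [-0.88  0.51  1.5  -0.    1.13  0.8 ] True
+x True 0.5 30 [-1.06  0.34  1.96  0.7   0.65  0.1 ] True
+x True 0.5 -30 [-1.13  0.4   1.86  0.67  0.72  0.08] True
+x True 0.9 30 [-1.29  0.45  2.22  1.55  0.81 -0.95] True
+x True 0.9 -30 [-1.34  0.49  2.11  1.44  0.84 -0.85] True
+x True 1.13 30 [-1.41  0.61  2.33  1.75  1.08 -1.36] True
+x True 1.13 -30 [-1.44  0.63  2.2   1.66  1.08 -1.23] True
+x False 0 30 [-0.81  0.47  1.58 -0.    1.09 -2.27] True
+x False 0 -30 [-0.88  0.51  1.5  -0.    1.13 -2.34] True
+x False 0.5 30 None False
+x False 0.5 -30 None False
+x False 0.9 30 [-1.29  0.45  2.22  1.55  0.81  2.19] False
+x False 0.9 -30 [-1.34  0.49  2.11  1.44  0.84  2.29] False
+x False 1.13 30 [-1.41  0.61  2.33  1.75  1.08  1.79] True
+x False 1.13 -30 [-1.44  0.63  2.2   1.66  1.08  1.91] True
-x True 0 30 [-0.81  0.48  1.57 -0.    1.1  -2.26] True
-x True 0 -30 [-0.87  0.52  1.48 -0.    1.14 -2.33] True
-x True 0.5 30 [-0.65  0.74  1.18 -0.25  1.66 -2.08] True
-x True 0.5 -30 [-0.72  0.78  1.09 -0.28  1.69 -2.1
[... 313 characters left out ...]
30 [-0.87  0.52  1.48 -0.    1.14  0.81] True
-x False 0.5 30 [-0.65  0.74  1.18 -0.25  1.66  1.06] True
-x False 0.5 -30 [-0.72  0.78  1.09 -0.28  1.69  0.99] True
-x False 0.9 30 [-0.59  0.98  0.89 -0.42  2.07  1.05] True
-x False 0.9 -30 [-0.64  1.03  0.79 -0.48  2.1   0.96] True
-x False 1.13 30 [-0.56  1.12  0.75 -0.55  2.28  0.99] True
-x False 1.13 -30 [-0.62  1.17  0.63 -0.63  2.31  0.88] True
[-0.15  0.24  1.63 -0.    1.27 -1.7 ]
[-0.35  0.13  1.52 -0.    1.5  -1.9 ] True
[-0.26  0.12  1.53 -0.    1.5  -1.81] True
[-0.17  0.11  1.53 -0.    1.49 -1.71] True
[-0.33  0.2   1.43 -0.    1.52 -1.87] True
[-0.24  0.19  1.44 -0.    1.51 -1.79] True
[-0.16  0.19  1.44 -0.    1.51 -1.7 ] True
```

```bash
cat >> h.py <<'E'
def W(): return read_gripper_width()*94
def pick_syr(h,zt=112):
    gripper_to(0.32); goto(case(*h,175),QC); servo_line(case(*h,zt),v=80)
    gripper_to(0.0,25); w=W(); f0=read_force()[2]; print('grip',round(w,1),round(read_time(),1))
    servo_line(case(*h,285),v=150)
    print('lift',round(W(),1),round(read_finger_force(),1),round(read_force()[2]-f0,2),round(read_time(),1)); return w
E
python3 - <<'E'
from h import *
pick_syr(HOLES[1]); snap('lift1','wrist',1.5)
E
```

```text
grip 18.3 19.8
lift 18.4 25.0 -2.21 21.1
```

View pics/lift1.png

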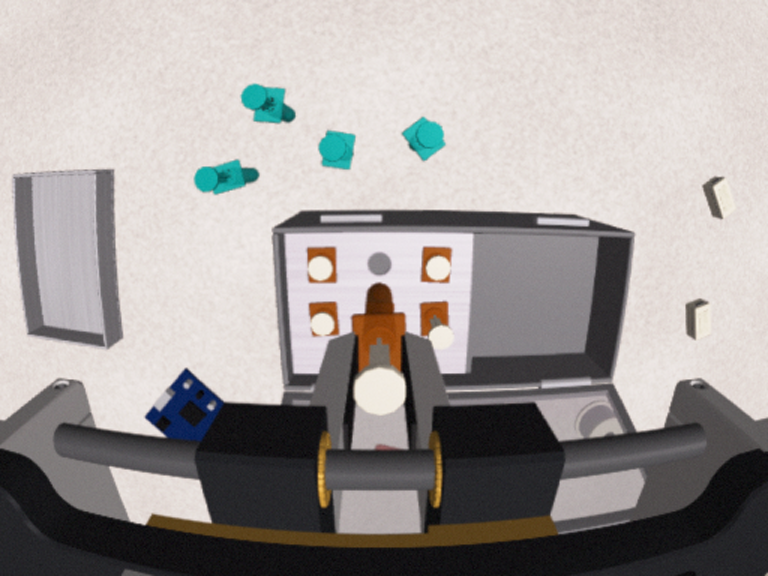

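The picture shows the blocked syringe held by its disc at (380,390), its hole at (380,264) empty, and four discs home. Now I lay it in the tray.

```bash
cat >> h.py <<'E'
def lay(ty):
    qd=tilted(TA+np.pi,0); q=tilted(TA+np.pi,1.13)
    goto(tray(4,ty,280),qd); print('over',round(W(),1))
    goto(tray(4,ty,170),q); print('tilt',round(W(),1))
    servo_line(tray(4,ty,65),v=120)
    s=servo_line(tray(4,ty,36),v=30,f_stop=3); print('down',s,np.round(read_tool_pos(),1),round(W(),1),round(read_time(),1))
E
python3 - <<'E'
from h import *
lay(-30); snap('lay1','wrist',1.5)
E
```

```text
over 18.8
tilt 18.8
down False [ 484.1 -470.3   36.2] 18.5 25.6
```

View pics/lay1.png

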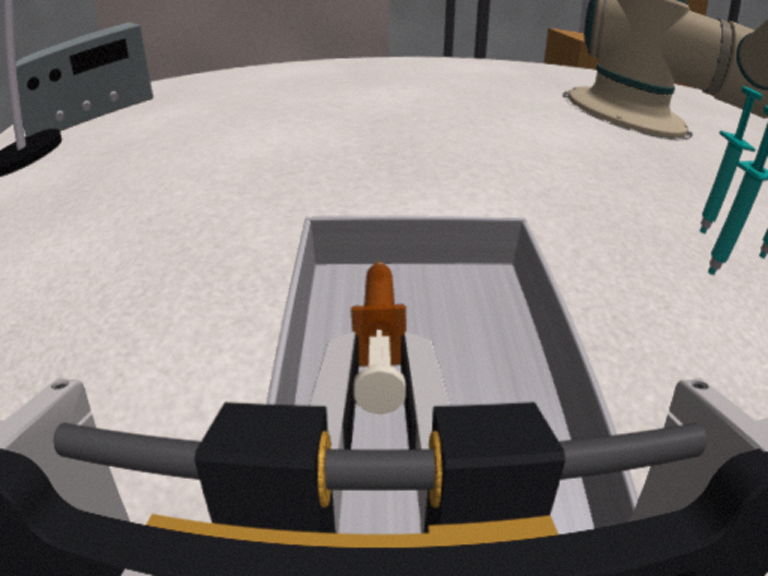

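The syringe lies along the tray, disc at (380,388), inside the walls. I ease it down a little more, release, back off along the tool axis, and fetch the second one.

```bash
cat >> h.py <<'E'
def release(ty):
    s=servo_line(tray(4,ty,30),v=30,f_stop=4); print('low',s,round(read_tool_pos()[2],1))
    gripper_to(0.36)
    zt=R.from_quat(read_tcp_rot()).apply([0,0,1]); servo_line(read_tool_pos()-zt*80,v=120)
    goto(tray(0,ty+20,300),tilted(TA+np.pi,0))
E
python3 - <<'E'
from h import *
release(-30); print(round(read_time(),1))
pick_syr(HOLES[5]); snap('lift2'); lay(32); print(W())
release(32); snap('tray2','wrist',1.5); print(round(read_time(),1))
E
```

```text
low False 29.7Traceback (most recent call last):
  File "<stdin>", line 2, in <module>
  File "h.py", line 52, in release
    zt=R.from_quat(read_tcp_rot()).apply([0,0,1]); servo_line(read_tool_pos()-zt*80,v=120)
                                                   ~~~~~~~~~~^^^^^^^^^^^^^^^^^^^^^^^^^^^^^
workcell.Unreachable: the arm cannot follow that straight line within its joint ranges
```

```bash
sed -i 's/^    zt=R.from_quat(read_tcp_rot.*$/    servo_line(tray(4,ty,150),v=120)/' h.py
python3 - <<'E'
from h import *
servo_line(tray(4,-30,150),v=120); goto(tray(0,-10,300),tilted(TA+np.pi,0)); print(round(read_time(),1))
pick_syr(HOLES[5]); snap('lift2'); lay(32); print(W())
release(32); snap('tray2','wrist',1.5); print(round(read_time(),1))
E
```

```text
28.5
grip 18.5 31.8
lift 18.7 25.0 -2.38 33.1
over 18.6
tilt 18.3
down False [ 491.  -408.7   36.2] 18.5 37.5
18.503200054965347
low False 29.7
40.4
```

View pics/tray2.png

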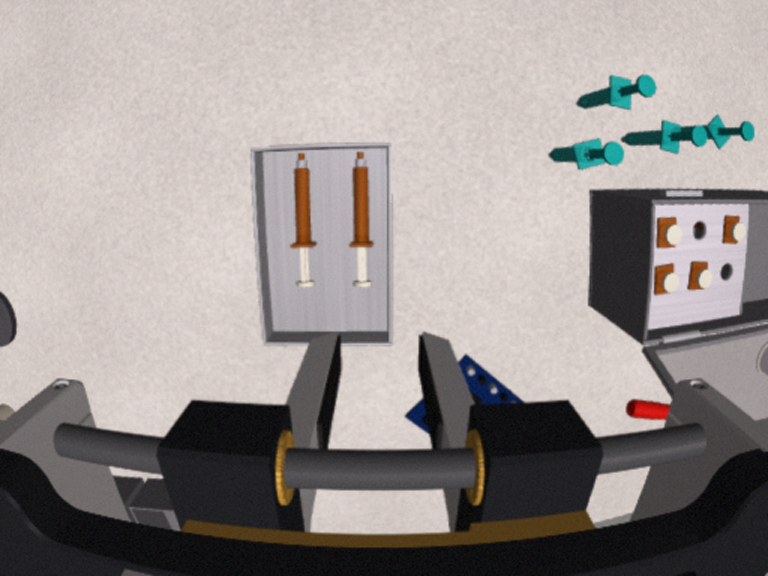

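Both blocked syringes lie flat in the tray, at (302,220) and (361,220), with the four clear ones home in the case. Next, the tip boxes.

```bash
python3 - <<'E'
from h import *
goto([450,100,330],down(0)); goto([490,355,330],down(0))
gripper_to(0.6)
cp=snap('tips1','wrist',1.5); print(round(read_time(),1))
for p in ([428,360,12],[585,349,12]): print(proj(cp,[p],True)*1.5)
E
```

```text
43.8
[[383.76717296 181.11538827]]
[[374.23255414 315.96463435]]
```

View pics/tips1.png

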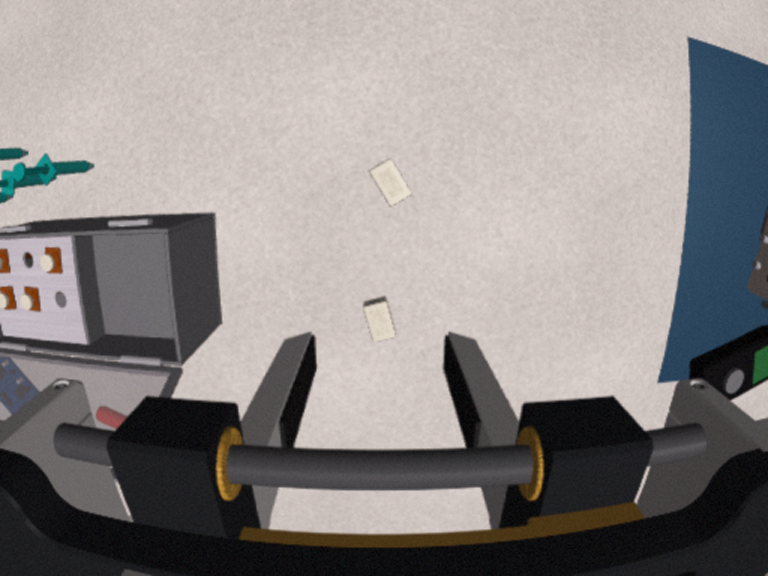

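Two boxes show, at (390,183) and (380,322), with no third. I segment their top faces by colour.

```bash
cat >> h.py <<'E'
def boxes(name):
    d=np.load(f'pics/{name}.npz'); im=d['im']; cp={k:d[k] for k in d if k!='im'}
    g=cv2.GaussianBlur(im,(3,3),0).astype(int); m=((g.min(2)>120)&(g[:,:,1]-g[:,:,0]>12)&(g[:,:,2]-g[:,:,1]<14)).astype(np.uint8)
    out=[]
    for c in cv2.findContours(m,cv2.RETR_EXTERNAL,cv2.CHAIN_APPROX_NONE)[0]:
        if cv2.contourArea(c)<60: continue
        w=np.array([at_z(cp,u,v,24,True)[:2] for u,v in c[:,0,:]],np.float32)
        (cx,cy),(a,b),ang=cv2.minAreaRect(w)
        if not(24<min(a,b)<50 and 34<max(a,b)<62): continue
        if a<b: ang+=90
        yaw=(np.radians(ang)+np.pi/2)%np.pi-np.pi/2   # direction of the long side from world x
        out.append((round(cx,1),round(cy,1),round(yaw,3),round(max(a,b),1),round(min(a,b),1)))
    return out
E
python3 - <<'E'
from h import *
print(boxes('tips1'))
d=np.load('pics/tips1.npz')['im']; print(d[122,260],d[214,253],d[150,300])
E
```

```text
[(587.0, 355.3, np.float64(0.28), 43.6, 26.2), (428.3, 366.6, np.float64(0.549), 43.1, 25.2)]
[197 212 222] [191 208 217] [195 201 208]
```

```bash
cat >> h.py <<'E'
def pick_box(b):
    q=down(b[2]); gripper_to(0.52); goto([b[0],b[1],90],q); servo_line([b[0],b[1],4],v=100)
    gripper_to(0.0,20); w=W(); servo_line([b[0],b[1],240],v=200); print('box',round(w,1),round(W(),1),round(read_time(),1)); return W()>20
def put_box(x,y):
    goto(case(x,y,240),QC); print('over',round(W(),1)); servo_line(case(x,y,95),v=150); print('in',round(W(),1))
    s=servo_line(case(x,y,72),v=40,f_stop=3); print(s,round(read_tool_pos()[2],1),round(W(),1))
    gripper_to(0.42); servo_line(case(x,y,240),v=200); print(round(read_time(),1))
E
python3 - <<'E'
from h import *
b=boxes('tips1')
if pick_box(b[0]): put_box(15,105)
goto([490,355,330],down(0)); gripper_to(.6); snap('tips2','wrist',1.5); print(boxes('tips2'))
E
```

```text
box 27.9 27.8 48.0
over 28.0
in 28.2
True 74.1 28.0
52.0
[(595.4, 60.9, np.float64(0.008), 49.5, 30.5), (428.5, 366.6, np.float64(0.541), 43.9, 25.9)]
```

```bash
python3 - <<'E'
from h import *
b=[k for k in boxes('tips2') if k[1]>200]
if pick_box(b[0]): put_box(-30,55)
goto(case(-76,0,330),QC); gripper_to(1.0); snap('bay','wrist',1.5); print(boxes('bay')); snap('top2','top',None); snap('sc2','scene')
print(round(read_time(),1))
E
```

```text
box 27.7 28.0 57.8
over 27.8
in 28.0
True 74.0 28.0
62.0
[(602.1, 116.6, np.float64(0.042), 52.4, 29.9), (516.9, 71.2, np.float64(-0.021), 50.1, 29.1)]
63.6
```

View pics/bay.png

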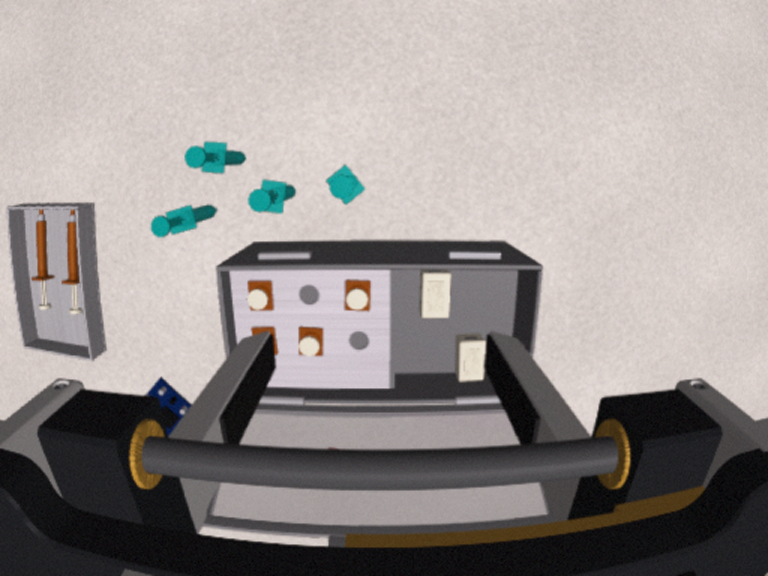

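View pics/top2.png

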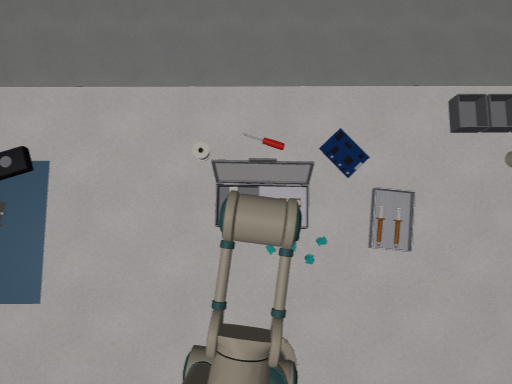

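Bay shows both boxes, at (435,295) and (472,360), and the top view shows no third. Now I shut the lid.

```bash
python3 - <<'E'
from h import *
gripper_to(0.0,20)
def P(th,r,m): return case(70-r*np.cos(th)+(6+m)*np.sin(th),0,130+r*np.sin(th)+(6+m)*np.cos(th))
start=case(165,0,240)
print(np.round(start,1), ik(start,QC), ik(case(165,0,330),QC) is not None)
servo_line(case(-76,0,345),QC); servo_line(case(165,0,345),v=250)
cp=snap('behind','wrist',1.5)
servo_line(start,v=150)
f0=read_force(); s=servo_line(P(1.0,125,8),v=100,f_stop=25); print(s,np.round(read_tool_pos(),1),np.round(read_force()-f0,1))
if not s:
    for th in np.arange(.8,-.01,-.2):
        s=servo_line(P(th,118,2),v=100,f_stop=25); print(round(th,1),s,np.round(read_force()-f0,1))
        if s: break
print(round(read_time(),1)); snap('lid1','scene',None)
E
```

```text
[691.3   2.7 240. ] [-9.66811462e-02  4.41800427e-01  1.16544046e+00 -4.44089210e-16
  1.53435177e+00 -1.64187747e+00] True
False [540.7   6.5 242.6] [ 0.1  1.  -0.7]
0.8 False [-0.   0.  -1.3]
0.6 False [ 0.3  0.2 -0. ]
0.4 False [-0.1  0.3 -1. ]
0.2 False [ 0.2  0.6 -1.4]
0.0 False [-0.2  1.  -1. ]
71.0
```

View pics/lid1.png

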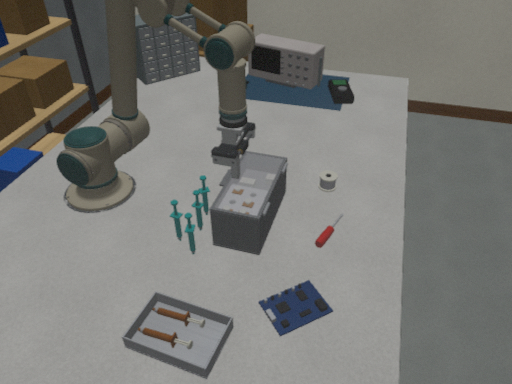

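View pics/behind.png

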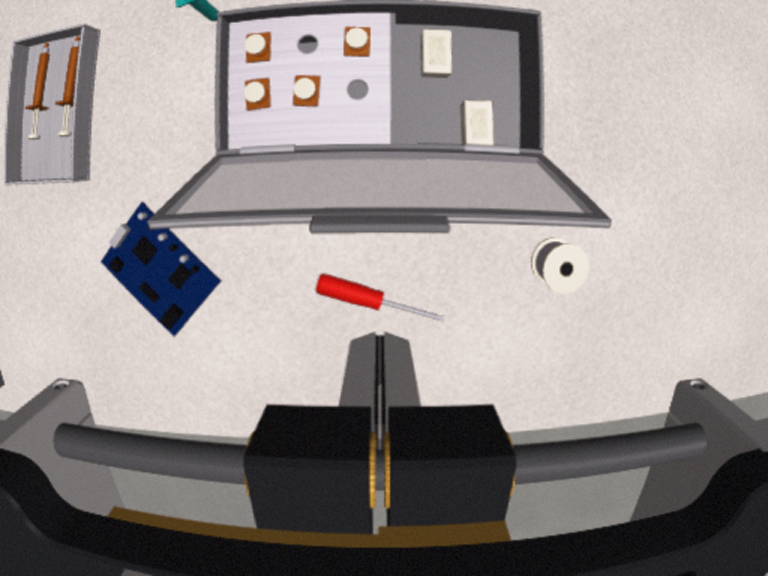

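Nothing is behind the lid except the spool, driver and board, and the lid is nearly flush. A gentle final press follows, then a check.

```bash
python3 - <<'E'
from h import *
s=servo_line(case(-45,0,130),v=25,f_stop=12); print(s,np.round(read_tool_pos(),1),np.round(read_force(),1))
servo_line(case(-45,0,230),v=150); goto([300,300,350],down(0))
dwell(.3); snap('fin','scene',2.2,(110,120,370,384)); snap('fintop','top',2.2,(170,120,440,270)); print(round(read_time(),1))
E
```

```text
True [479.8   8.1 136.7] [-1.9 -0.1  7.1]
73.8
```

View pics/fin.png

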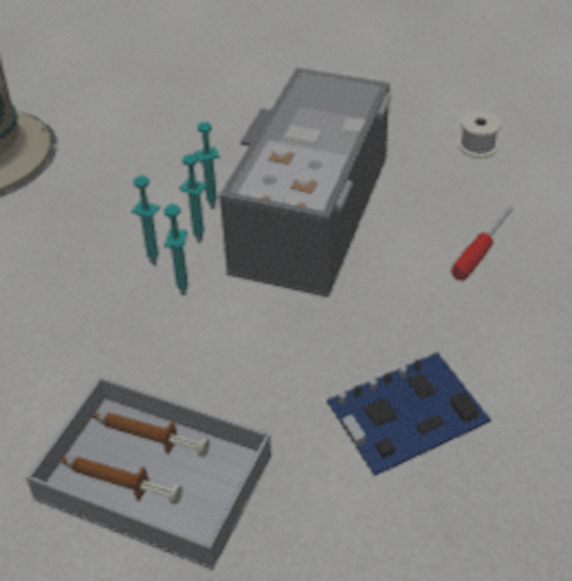

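View pics/fintop.png

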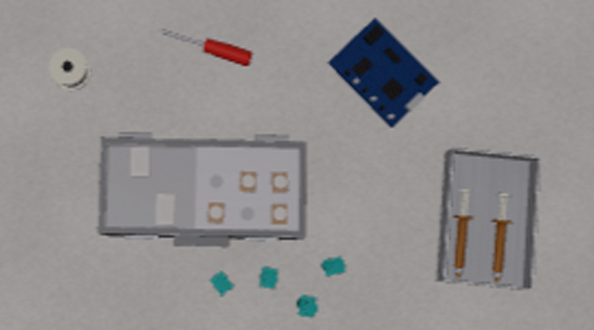

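The lid is flush (contact at z = 136.7, rim plus lid is 136), with four syringes home, two in the tray, and both boxes in the bay.

```bash
python3 -c "
from workcell import *
print(hand_in())"
```

```text
the job is handed in; nothing more can be done
None
```

The job is handed in: four plungers are fully home in the case, the two blocked syringes lie in the reject tray, both tip boxes found are in the bay, and the lid is shut. It took about 74 s of the 210 s, and nothing else on the bench was touched.

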